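Lock the shaker tray home with its lever bolt

TASK

The tray of the shaker has been pulled out for loading. Push it fully home against its rear stop, then screw its lever bolt in clockwise, with the lever still raised, until it is snug, and last fold the lever right down flat. Keep the boxes upright on the tray, leave everything else on the bench where it is, and let go.

Things in the scene. Friction and masses are not known exactly. Their poses are not given: they have to be found in the camera images.
- shaker: bench platform shaker, fixed: white housing 300 x 300 mm, top 80 mm above the bench. Origin: centre of its underside. Its x axis (level) is the way the tray slides home, away from the robot; y left, z up. At the back of its carriage is the tray's rear stop, an upright strip. The bolt's vertical axis stands 10 mm behind the origin (+x) and belongs to the shaker, not to the tray.
- tray (a joint): how far the tray is pulled out towards the robot, m: 0 = fully home against the rear stop, at most 0.07. It slides with 3 N of friction plus 15 N per m/s and stays where it is left. An aluminium plate 230 (x) x 280 mm, upper face 108 mm above the bench, with two grey rubber mats (to 111 mm) beside a bare middle lane, in which a long slot passes the bolt. 1.0 to 1.5 kg in all.
- tray_front (a point): middle of the outer, robot-side face of the tray's upright front lip, 128 mm above the bench (the face runs from 98 to 128 mm, a rounded edge to 132 mm; the lip is 280 mm wide and 4 mm thick). It moves with the tray. Axes as the shaker's.
- bolt (a joint): how far the bolt is screwed in, rad; grows as it turns clockwise seen from above. 7.0 = snug: its steel collar, 36 mm across, is tight on the tray and it stops firmly (gives a few hundredths of a rad under a hard push). Starts 2.5 to 5.5 rad short of snug, descends 4 mm per turn, takes about 0.1 N m to turn and stays where it is left.
- bolt_head (a point): on the bolt's vertical axis at the height of the lever's hinge pin: 132 mm above the bench when snug, up to 4 mm higher before. The head is within 18 mm of the axis. Its x axis points level from the axis to the side where the lever lies, z up. When snug, that x axis points to the front, opposite to the shaker's x axis.
- lever (a joint): angle of the lever above level, in rad: 0 = folded down flat (closed), at most 1.3; it starts raised 0.7 to 0.95. Its cam hinge is stiff (about 0.35 N m: 4 to 5 N pressed down near the tip) and stays where it is left.
- lever_tip (a point): outer end of the black lever, on its middle line, 106 mm from the hinge pin. The lever is straight and radial: 13 mm wide and 8 mm thick near the head, 20 mm wide and 10 mm thick over its last 58 mm. Its x axis points outwards along the lever.
- stain_box_a_c (a point): centre of a lidded clear staining box, 104 x 74 x 30 mm (x, y, z), 0.2 kg, standing loose on a mat on one side of the tray; z axis up.
- stain_box_b_c (a point): centre of a lidded staining box, 90 x 70 x 26 mm, 0.2 kg, standing loose on the other mat; z axis up.
- tube_rack_c (a point): centre of a tube rack 200 x 66 mm and 50 mm high, with capped tubes to 78 mm, on the bench left of the shaker (bystander).
- media_bottle_c (a point): mid-height of a capped bottle 72 mm across, 135 mm high, on the bench right of the shaker (bystander).
- amber_bottle_c (a point): mid-height of a capped amber bottle 64 mm across, 120 mm high, further right (bystander).
- slide_box_c (a point): centre of a closed slide box 172 x 212 x 39 mm, on the bench to the right (bystander).
- tip_box_c (a point): centre of a pipette tip box 122 x 87 x 70 mm, on the bench to the left (bystander).
Things that resemble listed ones, but are neither listed nor needed, are in the scene too. Leave any pink look-alike of the part that bears stain_box_b_c alone.

How it is judged:
On the way, in this order (a step that is already met when the one before it is completed fails the run):
1. the tray is fully home, the lever still raised (value of joint tray below 0.003 m and value of joint lever above 0.4 rad), for 0.2 s.
2. the bolt is snug, the lever still raised (all of step 1 and value of joint bolt above 6.8 rad), for 0.2 s.
3. the lever is folded flat (value of joint lever below 0.1 rad and value of joint bolt above 6.8 rad), for 0.2 s.
At the end, for the whole second after the job is handed in: The tray is within 3 mm of its rear stop, the bolt within 0.2 rad of snug, the lever within 0.1 rad of flat, and both boxes stand upright on the tray (all of step 3 and value of joint tray below 0.003 m and angle between each of stain_box_a_c, stain_box_b_c's own z axis and vertical below 0.2 rad and height (world z) of each of stain_box_a_c, stain_box_b_c above 0.115 m); the robot touches nothing.
It fails at once if a staining box is tipped or falls from the tray (angle between any of stain_box_a_c, stain_box_b_c's own z axis and vertical above 0.35 rad or height (world z) of any of stain_box_a_c, stain_box_b_c below 0.1 m).
It fails at once if another thing on the bench is shifted by more than 25 mm or tipped (distance of any of tube_rack_c, media_bottle_c, amber_bottle_c, slide_box_c, tip_box_c from where it was at the start of the episode above 0.025 m or angle between any of tube_rack_c, media_bottle_c, amber_bottle_c, slide_box_c, tip_box_c's own z axis and vertical above 0.35 rad).
It also fails if it takes over 58 s, if anything falls off the work surface, if the arm or the gripper's body presses on something with over 40 N, if the wrist force passes 120 N, or if a joint passes its speed limit or range.

ROBOT

A 6-joint arm with a two-finger parallel gripper is mounted at the origin on the work surface. World frame = base frame: x ahead of the robot, y to its left, z up, the work surface at z = 0. Lengths are in m, angles in rad, forces in N, time in s.
With the tool pointing down it reaches from about 0.3 to 0.775 m from the base axis. Payload 14.6 kg.
Tool frame: the origin (TCP) lies on the centre line of the jaws, within the pads' length; the fingertips stand 17 mm ahead of it and the grasp point (between the pads) lies 2 mm behind it; z points along the fingers, x is the direction in which the jaws open and shut, and the axes are right-handed (so a half turn about z gives the same grasp; the last joint's range is limited). The gripper opens to 94 mm and grips with 3 to 60 N. Pads are 16 mm wide; open, the fingers measure 119 mm over their backs; the gripper's body (75 mm by 177 mm) begins 78 mm behind the grasp point.
Start: joints at [1.271, 0.3, 1.521, -0, 1.321, -0.067], TCP at [0.127, 0.535, 0.222] pointing down, gripper open.
Joint ranges: [-3.03, 3.03], [-0.79, 2.21], [0.23, 2.52], [-1.04, 4.18], [0, 3.07], [-2.55, 2.55]. Speed limits (rad/s): [2.22, 2.22, 2.57, 3.14, 3.14, 3.14].

INTERFACE

Orientations are given as [roll, pitch, yaw] about the fixed x, y, z axes, in that order (R = Rz(yaw) Ry(pitch) Rx(roll)).
In Python, from station import ctrl gives the robot as it stands. The module is installed in compiled form; this text tells all that it offers.
- The arm moves only by the tool drive_tool, never from a script. Its argument "increments" is a list of rows, each a list of 3 entries, a list of its own where there are three numbers: the turn, a rotation vector about the tool's x, y, z in degrees, then the shift along the tool's x, y, z in mm, then the opening, from 0 (shut) to 1 (fully open). In form: [[[ax, ay, az], [dx, dy, dz], hand], ...]. A call has 1 to 20 rows; each row shifts and turns the commanded pose from where the row before left it, along the tool's axes as they then stand; what a row does not reach is not made up. A row lasts 1/8 s, in which the tool goes at most 62.5 mm and 10.7 degrees, less where a joint would pass 70% of its speed; a pose out of reach is approached as far as the arm can. A call with a gripper value outside its range is refused whole. The fingers move at their own pace and stop on an object; "squeeze" is the grip in N (left out, the last holds). Time passes only in rows, so rows that do not move let the fingers close. It gives the time, the measured TCP pose, the force and the opening at its end, in the units of the state.
- ctrl.get_obs(): the state, without advancing time (a new reading comes with each control period).
- ctrl.camera(name): name is "scene" or "top" or "wrist"; returns the picture (480x640x3 uint8, red, green, blue); there is no depth.
- ctrl.calibration(name): a dict with "fx", "fy", "cx", "cy" (pixels), "rvec" (rotation vector, rad) and "tvec" (3), from world to camera coordinates, as OpenCV has them. Camera axes: x right, y down, z forward; pixel columns grow to the right and rows downward; lengths in m; the calibration is good to about 2 mm. A picture is of the moment at which its call begins: read the wrist's pose just before it. calibration takes no time and is no camera call; for the wrist camera it gives the pose at the moment of the call.
- ctrl.hand_in(): hands the job in, once; it reports no verdict.
The state is a dict: "time_s": time; "qpos": joint angles; "joint_vel": joint speeds; "tau": joint torques, N m; "ee_pos": TCP position; "eef_rot": TCP orientation; "force": force on the tool from outside, world axes, zero at the start; "moment": the same for the moment, N m; "grip_width": finger opening in m.
Only numpy, scipy, OpenCV 4.12 (cv2) and the standard library are available. Lean on these libraries where they do the work, as an engineer would, in place of code of your own. Each camera call takes 0.05 s, during which the arm holds its last target.

## Working session

There is one attempt and no reset: what is moved stays moved. The work goes in short steps, Python scripts to look and compute and a tool call to move; the robot and the scene stay as the last step left them, time stands still between calls to the robot, and variables do not carry over. Pictures are saved under pics/ and viewed, and the job is handed in when it is done.

Besides the shell and the picture viewer there is one more tool, called after "Call:" as name([rows], argument=value, ...), one row to a line, values as JSON. drive_tool: Moves the arm, as the interface text tells. Its arguments: {"type":"object","properties":{"increments":{"type":"array"},"squeeze":{"type":"number"}},"required":["increments"]}

```bash
mkdir -p pics; ls; python3 - <<'E'
from station import ctrl
import cv2
for n in ["scene","top","wrist"]:
    im=ctrl.camera(n); cv2.imwrite(f"pics/{n}0.png",im[:,:,::-1]); print(n,ctrl.calibration(n))
print(ctrl.get_obs())
E
```

```text
pics
scene {'fx': 435.0575534156511, 'fy': 435.0575534156511, 'cx': 313.6309316079449, 'cy': 235.50434812878072, 'rvec': array([ 2.14031299,  1.47582838, -0.47512279]), 'tvec': array([-0.21696565, -0.34767783,  1.45784432])}
top {'fx': 527.8100673236431, 'fy': 527.8100673236431, 'cx': 318.5859864782105, 'cy': 234.35959501548837, 'rvec': array([ 2.18122453, -2.21396185,  0.05379338]), 'tvec': array([0.00611338, 0.53997046, 1.59588393])}
wrist {'fx': 400.64678469908085, 'fy': 400.64678469908085, 'cx': 322.58677224571227, 'cy': 235.56002743345346, 'rvec': array([-2.31435592, -1.83002705, -0.21403394]), 'tvec': array([-0.55036785, -0.02473345,  0.3889082 ])}
{'time_s': 0.15, 'qpos': array([ 1.27138237e+00,  3.00330120e-01,  1.52140194e+00,  2.53867094e-05,
        1.32067233e+00, -6.66229966e-02]), 'joint_vel': array([ 0.00026321, -0.00111629, -0.00316242,  0.00096338,  0.00064931,
       -0.00107271]), 'tau': array([ 3.15078032e-03, -5.31967020e+01, -3.52812910e+01,  7.08685862e-02,
        2.37384596e-02, -1.06837779e-04]), 'ee_pos': array([0.12684238, 0.53500537, 0.22203944]), 'eef_rot': array([-3.14151408e+00,  8.08292373e-04,  1.33799910e+00]), 'force': array([-0.39049106, -0.74097548,  1.29565512]), 'moment': array([ 0.01068906,  0.01011776, -0.0229572 ]), 'grip_width': 0.0936287370472985}
```

View pics/scene0.png

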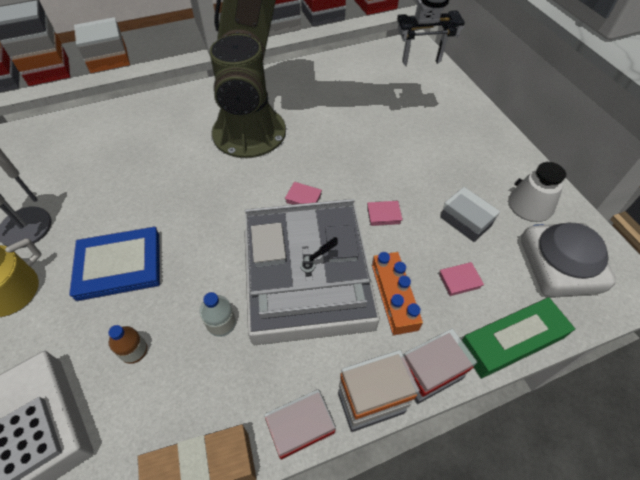

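View pics/top0.png

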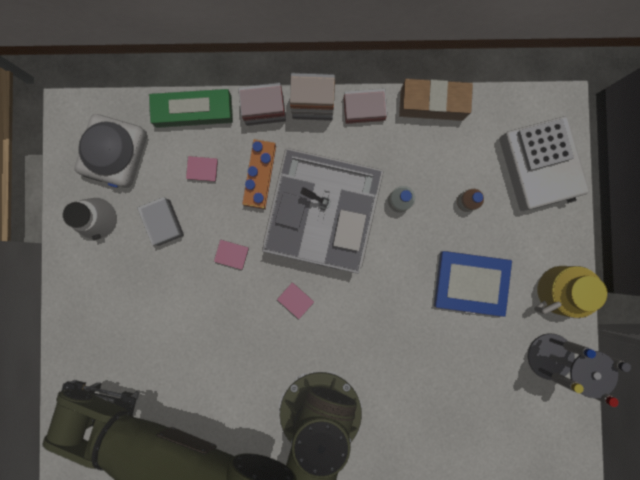

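View pics/wrist0.png

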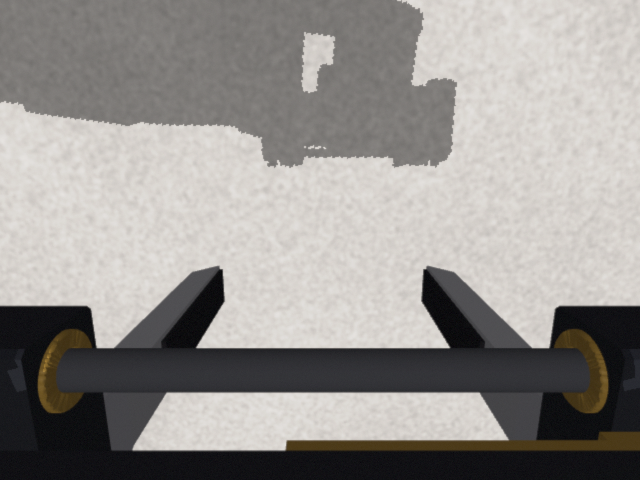

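The top view shows the tray with the shaker around (322,212), the bolt head near (323,201), and the lever running to about (303,191). The pink boxes lie loose on the bench. Next I'll take close crops.

```bash
python3 - <<'E'
import cv2
t=cv2.imread("pics/top0.png")[135:285,235:395]; cv2.imwrite("pics/topc.png",cv2.resize(t,None,fx=4,fy=4,interpolation=cv2.INTER_CUBIC)[:600])
t=cv2.imread("pics/scene0.png")[185:345,230:390]; cv2.imwrite("pics/scenec.png",cv2.resize(t,None,fx=3.75,fy=3.75,interpolation=cv2.INTER_CUBIC))
E
```

```text
(no output)
```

View pics/topc.png

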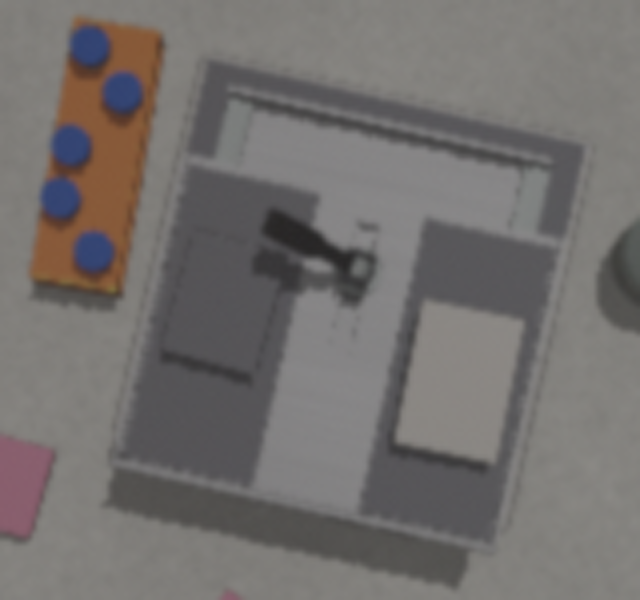

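View pics/scenec.png

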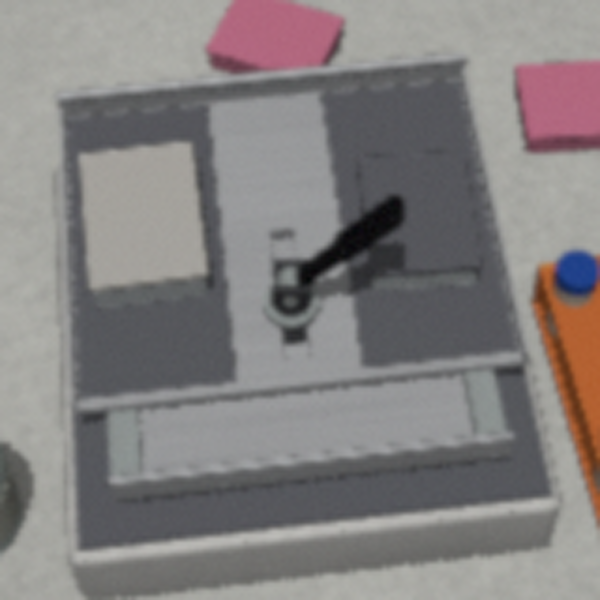

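In the close crop, the tray's front lip runs from about (118,463) to (492,548). The bolt head is at (360,265) with its collar, and the lever tip is at (265,222). The two boxes sit on the mats: clear at left, white-lidded at right. The pink pieces are on the bench and can be ignored.

```bash
cat > h.py <<'E'
import numpy as np,cv2
def cam(c):
    R=cv2.Rodrigues(np.array(c["rvec"]))[0];return R,-R.T@np.array(c["tvec"])
def ray(c,uv):
    R,o=cam(c);d=R.T@np.array([(uv[0]-c["cx"])/c["fx"],(uv[1]-c["cy"])/c["fy"],1]);return o,d/np.linalg.norm(d)
def plane(c,uv,z):
    o,d=ray(c,uv);return o+d*(z-o[2])/d[2]
def tri(c1,p1,c2,p2):
    o1,d1=ray(c1,p1);o2,d2=ray(c2,p2)
    t=np.linalg.lstsq(np.c_[d1,-d2],o2-o1,rcond=None)[0]
    a=o1+t[0]*d1;b=o2+t[1]*d2;return (a+b)/2,np.linalg.norm(a-b)
def proj(c,p):
    return cv2.projectPoints(np.array([p],float),np.array(c["rvec"]),np.array(c["tvec"]),np.array([[c["fx"],0,c["cx"]],[0,c["fy"],c["cy"]],[0,0,1]]),None)[0].ravel()
E
python3 - <<'E'
from station import ctrl
from h import *
np.set_printoptions(precision=4,suppress=True)
T=ctrl.calibration("top");S=ctrl.calibration("scene")
tc=lambda x,y:(235+(x+.5)/4-.5,135+(y+.5)/4-.5)
sc=lambda x,y:(230+(x+.5)/3.75-.5,185+(y+.5)/3.75-.5)
P={}
for n,a,b,z in [("lipL",(118,463),(465,63),.131),("lipR",(492,548),(62,98),.131),("tip",(265,222),(396,205),.2),("head",(360,265),(288,285),.135),("hbL",(205,60),(553,507),.08),("hbR",(590,148),(75,553),.08),("backL",(188,158),(521,357),.12),("backR",(560,240),(80,405),.12)]:
    p=plane(T,tc(*a),z);q=plane(S,sc(*b),z);P[n]=p;print(n,p,q,tri(T,tc(*a),S,sc(*b)))
d=P["lipL"]-P["lipR"];print(np.linalg.norm(d),np.degrees(np.arctan2(-d[0],d[1])))
d=P["hbL"]-P["hbR"];print(np.linalg.norm(d),np.degrees(np.arctan2(-d[0],d[1])))
E
```

```text
lipL [0.4914 0.1525 0.131 ] [0.499  0.1534 0.131 ] (array([0.4923, 0.1551, 0.1225]), np.float64(0.0036823390656706445))
lipR [ 0.4277 -0.1101  0.131 ] [ 0.4299 -0.1114  0.131 ] (array([ 0.4275, -0.1107,  0.1279]), np.float64(0.0008623391097568552))
tip [0.6515 0.0444 0.2   ] [0.6343 0.0445 0.2   ] (array([0.6479, 0.0412, 0.2203]), np.float64(0.005555959671365988))
head [ 0.6286 -0.0202  0.135 ] [ 0.6252 -0.0213  0.135 ] (array([ 0.6279, -0.0211,  0.1391]), np.float64(0.001956207061390681))
hbL [0.7879 0.0907 0.08  ] [0.7965 0.084  0.08  ] (array([0.7908, 0.0904, 0.0633]), np.float64(0.00284300324786872))
hbR [ 0.7185 -0.1912  0.08  ] [ 0.7224 -0.1922  0.08  ] (array([ 0.7196, -0.1921,  0.0735]), np.float64(0.00016455887354826848))
backL [0.7089 0.1014 0.12  ] [0.7153 0.0963 0.12  ] (array([0.7103, 0.1011, 0.1088]), np.float64(0.0022747457845464698))
backR [ 0.6461 -0.1635  0.12  ] [ 0.6511 -0.1635  0.12  ] (array([ 0.647 , -0.1638,  0.1129]), np.float64(0.0009351374750487394))
0.27016060048849244 -13.641215960882926
0.29036417883191185 -13.824816288579562
```

Call:
drive_tool([
  [[0,0,0],[-28,26,0],0],
  [[0,0,0],[-28,26,0],0],
  [[0,0,0],[-28,26,0],0],
  [[0,0,0],[-28,26,0],0],
  [[0,0,0],[-28,26,0],0],
  [[0,0,0],[-28,26,0],0],
  [[0,0,0],[-28,26,0],0],
  [[0,0,0],[-28,26,0],0],
  [[0,0,0],[-28,26,0],0],
  [[0,0,0],[-28,26,0],0],
  [[0,0,0],[-28,26,0],0],
  [[0,0,0],[-28,26,0],0],
  [[0,0,0],[-28,26,0],0],
  [[0,0,0],[-28,26,0],0],
  [[0,0,0],[-28,26,0],0],
], squeeze=10)

```text
time_s: 2.02
ee_pos: [0.4099, 0.0353, 0.2224]
eef_rot: [-3.142, -0.0, 1.338]
force: [0.4, 0.4, -0.0]
grip_width: 0.0006
```

```bash
python3 - <<'E'
from station import ctrl
import cv2
im=ctrl.camera("wrist"); cv2.imwrite("pics/w1.png",im[:,:,::-1]); print(ctrl.calibration("wrist"))
E
```

```text
{'fx': 400.64678469908085, 'fy': 400.64678469908085, 'cx': 322.58677224571227, 'cy': 235.56002743345346, 'rvec': array([-2.31500018, -1.82849211, -0.2144031 ]), 'tvec': array([-0.12774265, -0.40664706,  0.29790667])}
```

View pics/w1.png

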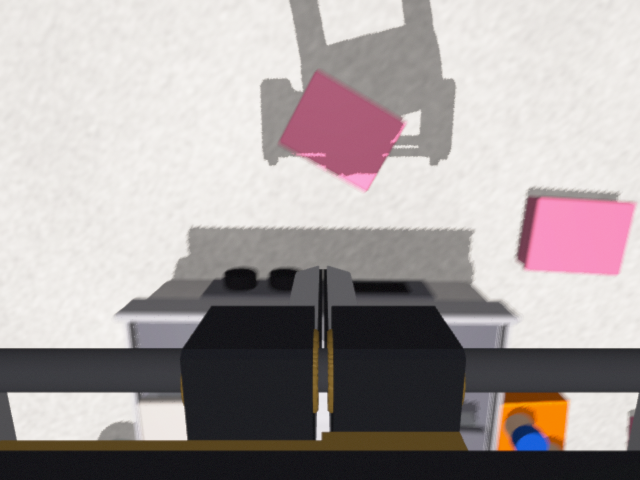

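The lip runs level at about row 310, columns 120–515, and the closed fingers sit on its middle (col 322). I'll lower the tool and push slowly.

Call:
drive_tool([
  [[0,0,0],[0,0,20],0],
  [[0,0,0],[0,0,40],0],
  [[0,0,0],[0,0,32],0],
  [[0,0,0],[0,0,9],0],
  [[0,0,0],[0,12,0],0],
  [[0,0,0],[0,12,0],0],
  [[0,0,0],[0,8,0],0],
  [[0,0,0],[0,5,0],0],
  [[0,0,0],[0,5,0],0],
  [[0,0,0],[0,5,0],0],
  [[0,0,0],[0,5,0],0],
  [[0,0,0],[0,5,0],0],
  [[0,0,0],[0,5,0],0],
])

```text
time_s: 3.7
ee_pos: [0.47, 0.0221, 0.1214]
eef_rot: [-3.141, 0.0, 1.338]
force: [-3.9, -0.4, 3.2]
grip_width: 0.0004
```

```bash
python3 - <<'E'
from station import ctrl
import cv2
im=ctrl.camera("scene"); cv2.imwrite("pics/s2.png",cv2.resize(im[140:340,200:440,::-1],None,fx=3,fy=3))
E
```

```text
(no output)
```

View pics/s2.png

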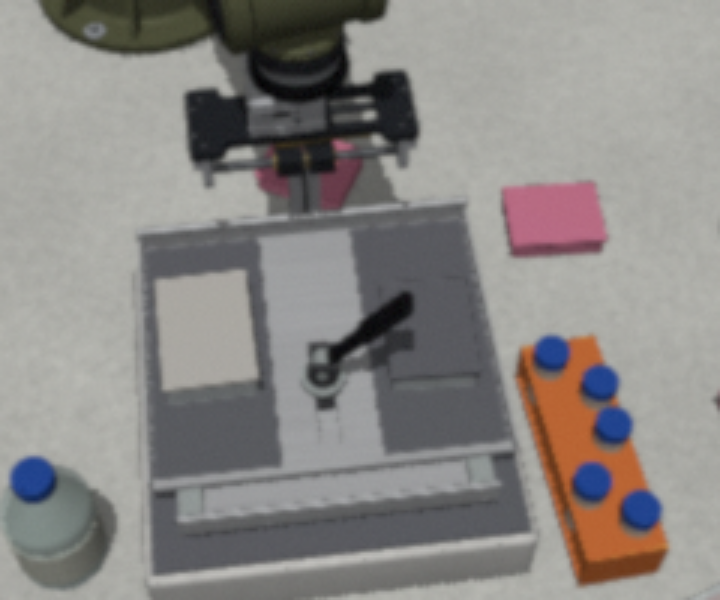

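Fingers are on the lip and the tray is moving at about 4 N. A gap still shows ahead of the rear stop strip (rows 455–510).

Call:
drive_tool([
  [[0,0,0],[0,5,0],0],
  [[0,0,0],[0,5,0],0],
  [[0,0,0],[0,5,0],0],
  [[0,0,0],[0,5,0],0],
  [[0,0,0],[0,4,0],0],
  [[0,0,0],[0,3,0],0],
  [[0,0,0],[0,3,0],0],
])

```text
time_s: 4.62
ee_pos: [0.4964, 0.0158, 0.1213]
eef_rot: [-3.134, 0.001, 1.338]
force: [-43.0, 6.3, 29.1]
grip_width: 0.0001
```

Call:
drive_tool([
  [[0,0,0],[0,-2,0],0],
  [[0,0,0],[0,0,0],0],
  [[0,0,0],[0,0,0],0],
])

```text
time_s: 5.0
ee_pos: [0.4962, 0.0158, 0.1214]
eef_rot: [-3.139, 0.0, 1.338]
force: [-12.5, 0.0, 5.9]
grip_width: 0.0005
```

```bash
python3 - <<'E'
from station import ctrl
import cv2
im=ctrl.camera("scene"); cv2.imwrite("pics/s3.png",cv2.resize(im[185:345,230:390,::-1],None,fx=3.75,fy=3.75,interpolation=cv2.INTER_CUBIC))
E
```

```text
(no output)
```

View pics/s3.png

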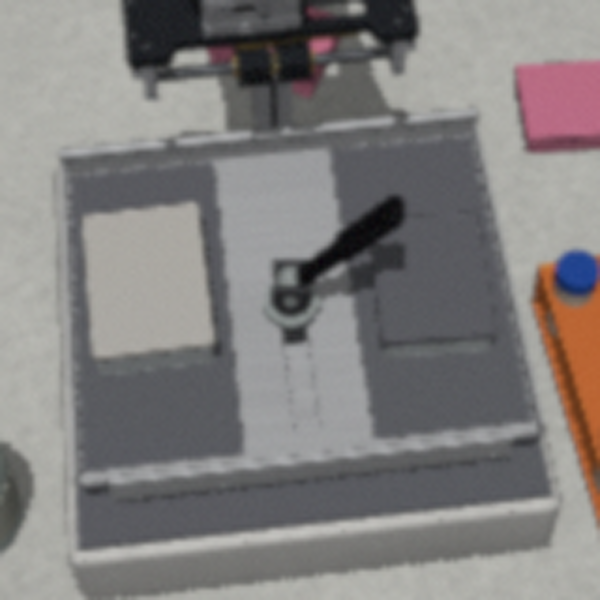

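The tray's rear edge now meets the stop strip (row ~470), the force rose sharply to 43 N, and both boxes are upright. Next I'll raise the tool and place the closed fingers on the near side of the lever, clear of it. Meanwhile I'll compute the circle in tool axes.

Call:
drive_tool([
  [[0,0,0],[0,-6,0],0],
  [[0,0,0],[0,-4,-20],0],
  [[0,0,0],[0,0,-40],0],
  [[0,0,0],[12,30,-1],0],
  [[0,0,0],[13,40,0],0],
  [[0,0,0],[8,30,0],0],
  [[0,0,0],[4,13,0],0],
  [[0,0,0],[0,0,0],0],
], squeeze=40)

```text
time_s: 6.05
ee_pos: [0.6063, 0.0282, 0.1821]
eef_rot: [3.141, -0.0, 1.338]
force: [0.1, -0.4, -0.9]
grip_width: 0.0003
```

```bash
python3 - <<'E'
from station import ctrl
import cv2
from h import *
o=ctrl.get_obs();B=np.array([.628,-.020]);y=o["eef_rot"][2]
d=(o["ee_pos"][:2]-B)*1000
print(o["ee_pos"],o["force"],d@[np.cos(y),np.sin(y)],d@[np.sin(y),-np.cos(y)])
im=ctrl.camera("scene"); cv2.imwrite("pics/s4.png",cv2.resize(im[185:345,230:390,::-1],None,fx=3.75,fy=3.75,interpolation=cv2.INTER_CUBIC))
im=ctrl.camera("top"); cv2.imwrite("pics/t4.png",cv2.resize(im[135:285,235:395,::-1],None,fx=4,fy=4,interpolation=cv2.INTER_CUBIC))
p=np.array([52*np.cos(np.radians(-38)),52*np.sin(np.radians(-38))])
for a in range(-28,250,10):
    q=52*np.array([np.cos(np.radians(a)),np.sin(np.radians(a))]);print(a,np.round(q-p,1),end=' ');p=q
E
```

```text
[0.60626385 0.02818189 0.18207225] [ 0.08547494 -0.40000271 -0.91246599] 41.87399079834312 -32.25714581385366
-28 [4.9 7.6] -18 [3.5 8.3] -8 [2.  8.8] 2 [0.5 9.1] 12 [-1.1  9. ] 22 [-2.7  8.7] 32 [-4.1  8.1] 42 [-5.5  7.2] 52 [-6.6  6.2] 62 [-7.6  4.9] 72 [-8.3  3.5] 82 [-8.8  2. ] 92 [-9.1  0.5] 102 [-9.  -1.1] 112 [-8.7 -2.7] 122 [-8.1 -4.1] 132 [-7.2 -5.5] 142 [-6.2 -6.6] 152 [-4.9 -7.6] 162 [-3.5 -8.3] 172 [-2.  -8.8] 182 [-0.5 -9.1] 192 [ 1.1 -9. ] 202 [ 2.7 -8.7] 212 [ 4.1 -8.1] 222 [ 5.5 -7.2] 232 [ 6.6 -6.2] 242 [ 7.6 -4.9]
```

View pics/s4.png

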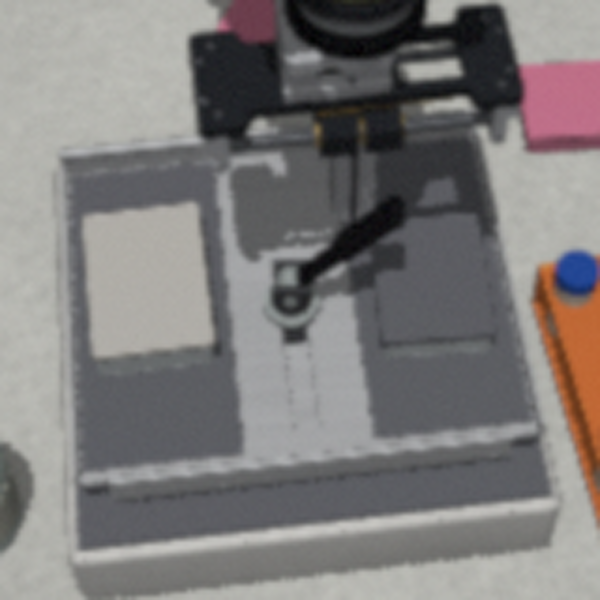

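View pics/t4.png

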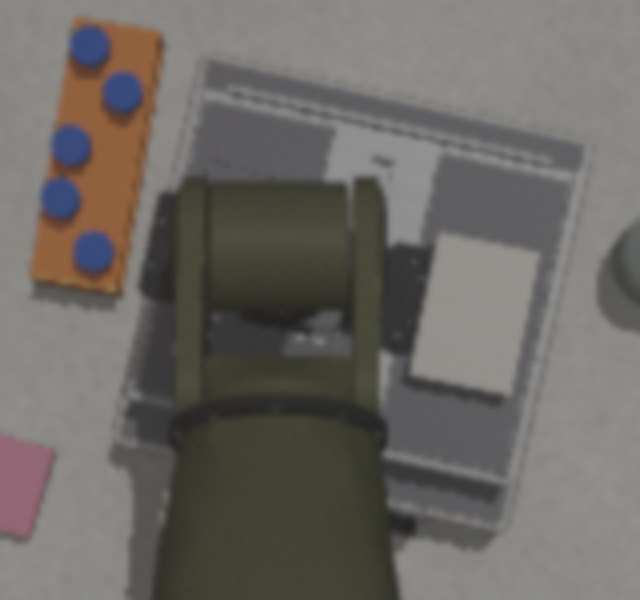

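The fingers stand on the robot side of the lever and clear of it (fingers at (350,190), lever tip at (400,205)). Now the first part of the circle.

Call:
drive_tool([
  [[0,0,0],[4.5,7.5,0],0],
  [[0,0,0],[3.5,8.3,0],0],
  [[0,0,0],[2,8.8,0],0],
  [[0,0,0],[0.5,9,0],0],
  [[0,0,0],[-1,9,0],0],
  [[0,0,0],[-2.7,8.7,0],0],
  [[0,0,0],[-4,8,0],0],
  [[0,0,0],[-5.5,7.2,0],0],
])

```text
time_s: 7.15
ee_pos: [0.6704, 0.0096, 0.1825]
eef_rot: [3.141, -0.0, 1.338]
force: [-1.8, 1.1, 0.5]
grip_width: 0.0005
```

```bash
python3 - <<'E'
from station import ctrl
import cv2
from h import *
o=ctrl.get_obs();B=np.array([.628,-.020]);y=o["eef_rot"][2]
d=(o["ee_pos"][:2]-B)*1000
print(o["ee_pos"],o["force"],d@[np.cos(y),np.sin(y)],d@[np.sin(y),-np.cos(y)])
im=ctrl.camera("scene"); cv2.imwrite("pics/s5.png",cv2.resize(im[185:345,230:390,::-1],None,fx=3.75,fy=3.75,interpolation=cv2.INTER_CUBIC))
E
```

```text
[0.67037604 0.00962251 0.18245692] [-1.77970448  1.06915316  0.52322611] 38.59674627955987 34.4022258456444
```

View pics/s5.png

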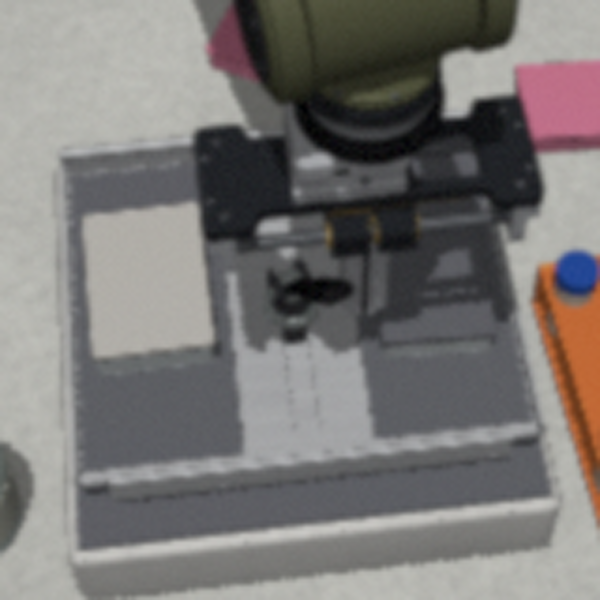

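The lever has swung clockwise and now points towards the camera at about (345,290), with contact at 2 N. Continuing.

Call:
drive_tool([
  [[0,0,0],[-6.6,6.2,0],0],
  [[0,0,0],[-7.6,4.9,0],0],
  [[0,0,0],[-8.3,3.5,0],0],
  [[0,0,0],[-8.8,2,0],0],
  [[0,0,0],[-9,0.5,0],0],
  [[0,0,0],[-9,-1,0],0],
  [[0,0,0],[-8.7,-2.7,0],0],
  [[0,0,0],[-8,-4,0],0],
  [[0,0,0],[-7.2,-5.5,0],0],
  [[0,0,0],[-6.2,-6.6,0],0],
  [[0,0,0],[-5,-7.6,0],0],
])

```text
time_s: 8.57
ee_pos: [0.6398, -0.0701, 0.1825]
eef_rot: [3.141, 0.0, 1.338]
force: [1.8, 1.2, -1.5]
grip_width: 0.0005
```

```bash
python3 - <<'E'
from station import ctrl
import cv2
from h import *
o=ctrl.get_obs();B=np.array([.628,-.020]);y=o["eef_rot"][2]
d=(o["ee_pos"][:2]-B)*1000
print(o["ee_pos"],o["force"],d@[np.cos(y),np.sin(y)],d@[np.sin(y),-np.cos(y)])
im=ctrl.camera("scene"); cv2.imwrite("pics/s6.png",cv2.resize(im[185:345,230:390,::-1],None,fx=3.75,fy=3.75,interpolation=cv2.INTER_CUBIC))
E
```

```text
[ 0.63984079 -0.07006486  0.18253186] [ 1.8048275   1.23024216 -1.49116568] -45.98135859134069 23.073983542799393
```

View pics/s6.png

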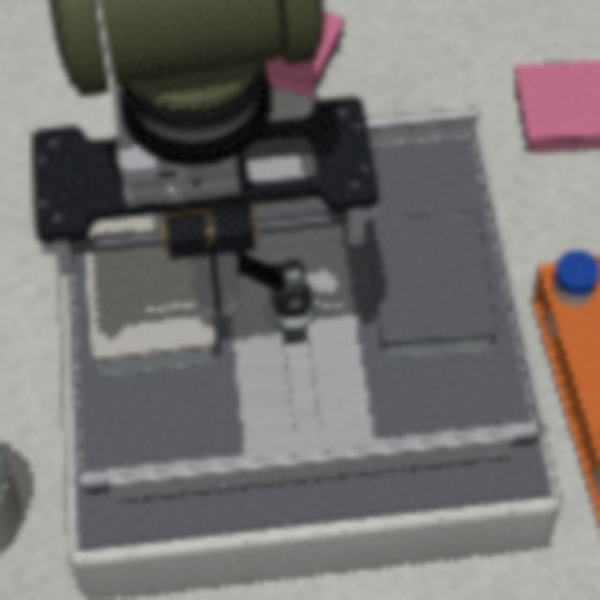

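The lever now points right and up to the image's (240,260), still led by the fingers. Next is the last quarter, slowing down near the end.

Call:
drive_tool([
  [[0,0,0],[-3.5,-8.3,0],0],
  [[0,0,0],[-2,-8.8,0],0],
  [[0,0,0],[-0.5,-9,0],0],
  [[0,0,0],[1,-9,0],0],
  [[0,0,0],[2.7,-8.7,0],0],
  [[0,0,0],[4,-8,0],0],
])

```text
time_s: 9.38
ee_pos: [0.5898, -0.0559, 0.1825]
eef_rot: [-3.142, 0.0, 1.338]
force: [2.4, -1.2, 0.0]
grip_width: 0.0006
```

Call:
drive_tool([
  [[0,0,0],[2.5,-3.8,0],0],
  [[0,0,0],[3,-3.5,0],0],
  [[0,0,0],[3.2,-3.2,0],0],
  [[0,0,0],[0,0,0],0],
])

```text
time_s: 9.88
ee_pos: [0.582, -0.0449, 0.1824]
eef_rot: [-3.141, -0.0, 1.338]
force: [-0.0, -0.4, -0.2]
grip_width: 0.0003
```

```bash
python3 - <<'E'
from station import ctrl
import cv2
from h import *
o=ctrl.get_obs();B=np.array([.628,-.020]);y=o["eef_rot"][2]
d=(o["ee_pos"][:2]-B)*1000
print(o["ee_pos"],o["force"],o["moment"],d@[np.cos(y),np.sin(y)],d@[np.sin(y),-np.cos(y)])
im=ctrl.camera("scene"); cv2.imwrite("pics/s7.png",cv2.resize(im[185:345,230:390,::-1],None,fx=3.75,fy=3.75,interpolation=cv2.INTER_CUBIC))
E
```

```text
[ 0.58199977 -0.0449477   0.18238259] [-0.02009783 -0.3656517  -0.18922303] [-0.03167886 -0.02432542 -0.01915683] -34.876997059037755 -39.01287143245172
```

View pics/s7.png

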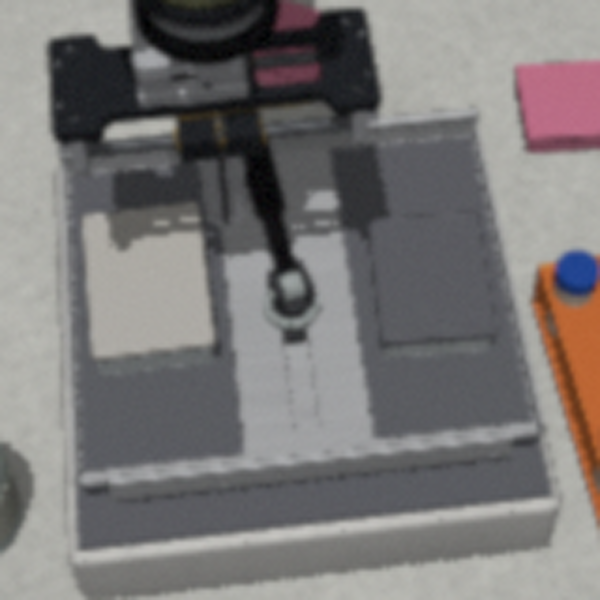

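The lever is almost at the front (tip at (265,150)). I'll push sideways (+x) in small steps until it stops firmly.

Call:
drive_tool([
  [[0,0,0],[3.5,-2.5,0],0],
  [[0,0,0],[3.5,-2,0],0],
  [[0,0,0],[3,-1,0],0],
  [[0,0,0],[0,0,0],0],
])

```text
time_s: 10.42
ee_pos: [0.5791, -0.0339, 0.1824]
eef_rot: [-3.141, -0.0, 1.338]
force: [-0.0, -0.6, 0.4]
grip_width: 0.0008
```

Call:
drive_tool([
  [[0,0,0],[2,0,0],0],
  [[0,0,0],[2,0,0],0],
  [[0,0,0],[0,0,0],0],
])

```text
time_s: 10.8
ee_pos: [0.5798, -0.0306, 0.1824]
eef_rot: [-3.141, 0.001, 1.338]
force: [-3.0, -3.1, 1.5]
grip_width: 0.0007
```

Call:
drive_tool([
  [[0,0,0],[1,0,0],0],
  [[0,0,0],[1,0,0],0],
  [[0,0,0],[0,0,0],0],
])

```text
time_s: 11.18
ee_pos: [0.5799, -0.0298, 0.1825]
eef_rot: [-3.141, 0.003, 1.337]
force: [-6.5, -11.6, 2.5]
grip_width: 0.0006
```

```bash
python3 - <<'E'
from station import ctrl
import cv2
from h import *
o=ctrl.get_obs();B=np.array([.628,-.020]);y=o["eef_rot"][2]
d=(o["ee_pos"][:2]-B)*1000
print(o["ee_pos"],o["force"],o["moment"],d@[np.cos(y),np.sin(y)],d@[np.sin(y),-np.cos(y)])
im=ctrl.camera("scene"); cv2.imwrite("pics/s8.png",cv2.resize(im[185:345,230:390,::-1],None,fx=3.75,fy=3.75,interpolation=cv2.INTER_CUBIC))
E
```

```text
[ 0.57994791 -0.02977292  0.18245216] [ -6.52252123 -11.60535905   2.49108438] [-2.06576438  1.19455303  0.0060305 ] -20.62723215425749 -44.48629109267028
```

View pics/s8.png

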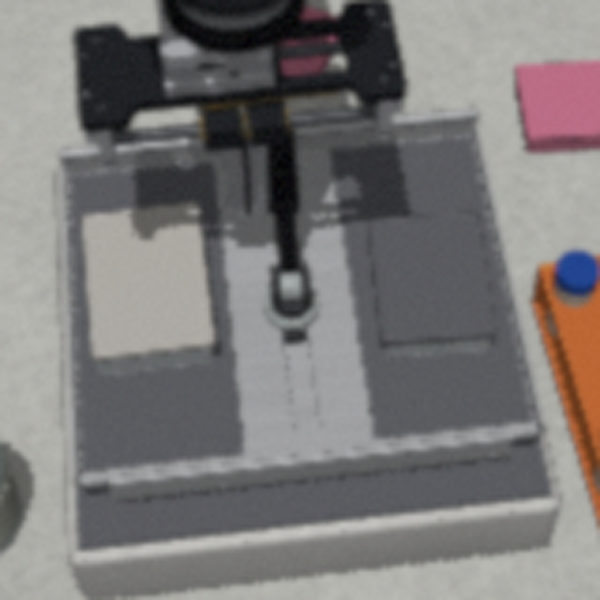

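The lever now lies along the lane pointing to the front, and it resists firmly (13 N at 44 mm ≈ 0.57 N m against 0.1 N m to turn), so it is snug. Next: back off, lift, and go over the lever.

Call:
drive_tool([
  [[0,0,0],[-5,0,0],0],
  [[0,0,0],[0,0,-25],0],
  [[0,0,0],[0,0,-40],0],
  [[0,0,0],[13,0,0],0],
  [[0,0,0],[12,0,0],0],
  [[0,0,0],[0,0,0],0],
])

```text
time_s: 11.98
ee_pos: [0.585, -0.0079, 0.2462]
eef_rot: [-3.14, 0.0, 1.339]
force: [-0.5, 0.3, 0.1]
grip_width: 0.0005
```

```bash
python3 - <<'E'
from station import ctrl
import cv2
from h import *
o=ctrl.get_obs();B=np.array([.628,-.020]);y=o["eef_rot"][2]
d=(o["ee_pos"][:2]-B)*1000
print(o["ee_pos"],o["force"],d@[np.cos(y),np.sin(y)],d@[np.sin(y),-np.cos(y)])
im=ctrl.camera("scene"); cv2.imwrite("pics/s9.png",cv2.resize(im[165:325,230:390,::-1],None,fx=3.75,fy=3.75,interpolation=cv2.INTER_CUBIC))
E
```

```text
[ 0.58495132 -0.00791025  0.24619343] [-0.53248823  0.30942595  0.10041865] 1.8938194089191123 -44.67397346022925
```

View pics/s9.png

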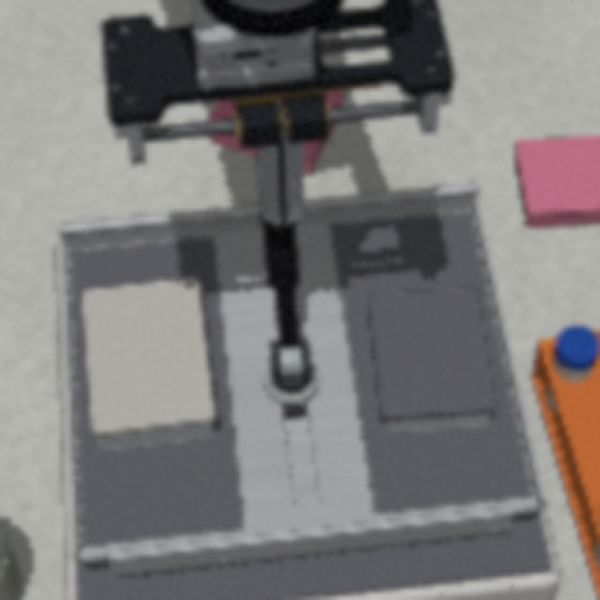

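The closed fingers are centred over the raised lever (fingers (280,215), lever (283,255)). I'll press it down along its arc.

Call:
drive_tool([
  [[0,0,0],[0,0,15],0],
  [[0,0,0],[0,0,10],0],
  [[0,0,0],[0,-6,5],0],
  [[0,0,0],[0,-6,6],0],
  [[0,0,0],[0,-5,7],0],
  [[0,0,0],[0,-5,7],0],
  [[0,0,0],[0,-4,8],0],
  [[0,0,0],[0,-4,8],0],
])

```text
time_s: 13.02
ee_pos: [0.5555, -0.0019, 0.181]
eef_rot: [-3.141, -0.0, 1.338]
force: [0.3, -0.2, 3.7]
grip_width: 0.0003
```

Call:
drive_tool([
  [[0,0,0],[0,-2,8],0],
  [[0,0,0],[0,-2,8],0],
  [[0,0,0],[0,0,6],0],
  [[0,0,0],[0,0,4],0],
  [[0,0,0],[0,0,2],0],
  [[0,0,0],[0,0,0],0],
])

```text
time_s: 13.78
ee_pos: [0.5519, -0.001, 0.1538]
eef_rot: [-3.141, -0.0, 1.338]
force: [-8.0, 1.1, 9.4]
grip_width: 0.0005
```

Call:
drive_tool([
  [[0,0,0],[0,0,1],0],
  [[0,0,0],[0,0,1],0],
  [[0,0,0],[0,0,0],0],
  [[0,0,0],[0,0,0],0],
])

```text
time_s: 14.28
ee_pos: [0.552, -0.001, 0.1527]
eef_rot: [3.141, -0.0, 1.338]
force: [-11.6, 1.2, 18.4]
grip_width: 0.0005
```

Call:
drive_tool([
  [[0,0,0],[0,0,-10],0],
  [[0,0,0],[0,0,-40],0],
  [[0,0,0],[0,-20,-50],0],
  [[0,0,0],[0,-40,-20],0],
  [[0,0,0],[0,-50,0],0],
  [[0,0,0],[0,-50,0],0],
  [[0,0,0],[0,-20,0],0],
  [[0,0,0],[0,0,0],0],
])

```text
time_s: 15.28
ee_pos: [0.3767, 0.0406, 0.2719]
eef_rot: [3.14, -0.0, 1.339]
force: [-0.3, -0.0, 1.2]
grip_width: 0.0003
```

```bash
python3 - <<'E'
from station import ctrl
import cv2
im=ctrl.camera("scene"); cv2.imwrite("pics/s10.png",cv2.resize(im[185:345,230:390,::-1],None,fx=3.75,fy=3.75,interpolation=cv2.INTER_CUBIC))
cv2.imwrite("pics/s10f.png",im[:,:,::-1])
im=ctrl.camera("top"); cv2.imwrite("pics/t10.png",cv2.resize(im[135:285,235:395,::-1],None,fx=4,fy=4,interpolation=cv2.INTER_CUBIC))
E
```

```text
(no output)
```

View pics/s10.png

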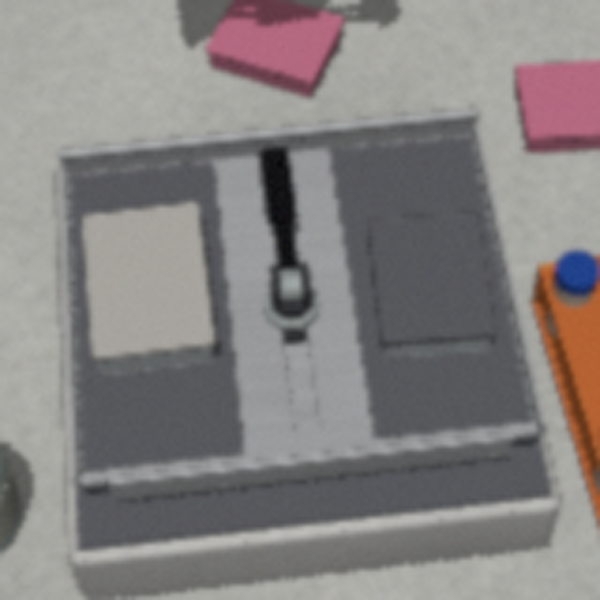

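View pics/t10.png

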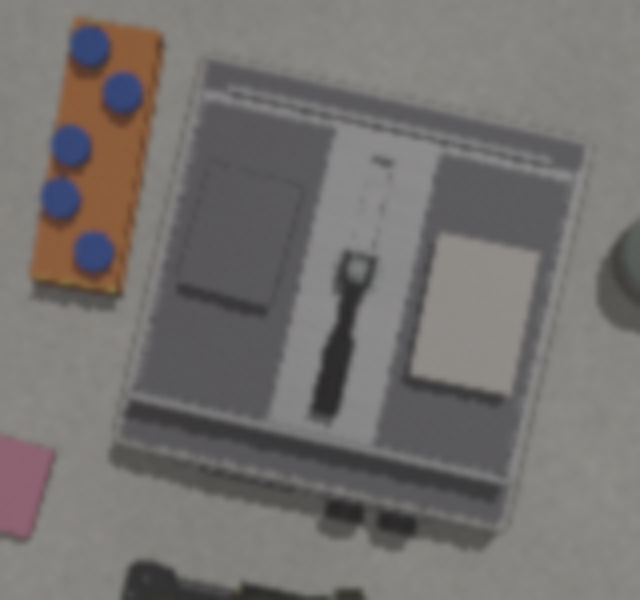

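View pics/s10f.png

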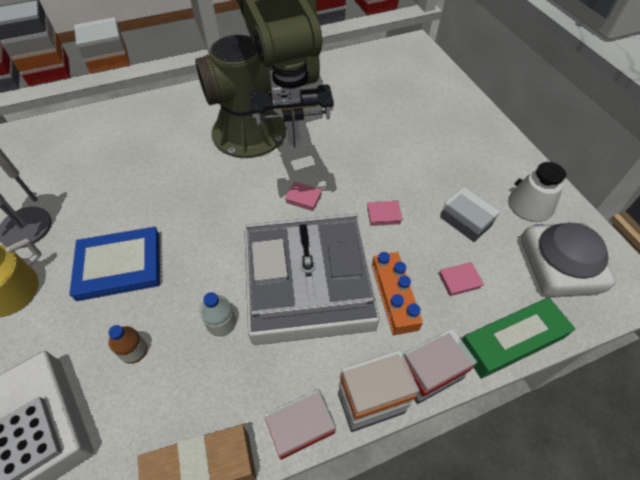

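The lever lies flat along the lane, its tip at top-crop (325,415). The tray is at the stop and both boxes are upright. One numeric check of lever height and direction remains.

```bash
python3 - <<'E'
from station import ctrl
from h import *
T=ctrl.calibration("top");S=ctrl.calibration("scene")
tc=lambda x,y:(235+(x+.5)/4-.5,135+(y+.5)/4-.5)
sc=lambda x,y:(230+(x+.5)/3.75-.5,185+(y+.5)/3.75-.5)
tip=tri(T,tc(325,415),S,sc(275,150));hd=tri(T,tc(357,268),S,sc(290,287))
print(tip,hd);d=tip[0]-hd[0];print(np.linalg.norm(d[:2]),np.degrees(np.arctan2(d[1],d[0])),ctrl.get_obs()["force"])
a=plane(T,tc(325,415),.137)-plane(T,tc(357,268),.137);print(a,np.degrees(np.arctan2(a[1],a[0])),np.linalg.norm(a))
L=[plane(T,tc(*p),z) for p,z in [((133,398),.131),((506,482),.131),((205,95),.12),((578,176),.12),((205,60),.08),((590,148),.08)]]
for i in (0,2,4):
    e=L[i]-L[i+1];print(np.degrees(np.arctan2(-e[0],e[1])))
E
```

```text
(array([0.52318264, 0.00653794, 0.13274831]), np.float64(0.0010265302471106237)) (array([ 0.62634868, -0.01919556,  0.13336623]), np.float64(0.002279502739689589))
0.10632707052338954 165.99408516354157 [ 0.79599696 -0.79572461 -1.02989292]
[-0.10341407  0.02408891  0.        ] 166.88754221688595 0.10618260578679144
-13.546440130256354
-13.188568406922558
-13.824816288579562
```

```bash
python3 -c "
from station import ctrl
print(ctrl.hand_in())"
```

```text
the job is handed in; nothing more can be done
None
```

The tray is pushed home, the bolt is screwed in snug, the lever is folded flat, and the job is handed in. It reports no verdict. The robot clock stood at about 15 s of the 58 s allowed.

- **Tray:** I pushed the middle of the front lip with closed fingers until the force jumped to 43 N. The pictures show its rear edge on the stop strip; the tray's remaining gap was not measured separately.
- **Bolt:** I led the raised lever clockwise about 265° with the closed fingers, until it stopped firmly at roughly 0.57 N m. Seen from above, the lever points at 166–167°; snug calls for about 166.5°.
- **Lever:** I pressed it down along its arc until it resisted with 18 N. The tip measures 133 mm above the bench, the same as the hinge, and 106 mm out from it, so it is flat.
- **Boxes and bench:** In the last pictures both staining boxes stand upright on the tray and nothing else on the bench appears to have moved. The gripper is well clear, with only about 1 N of noise on the force reading.

None of the checks failed. Early on, two estimates of the bolt's position differed by about 10 mm. I used the one measured on the bolt head; the final lever measurements agreed with it to within about 2 mm.

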